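# Load the roller mixer from the tube rack

## Task

Move the four capped sample tubes from the grey storage rack to the roller mixer, laying each one on the roller stand made for its length (shortest tube on the shortest stand, and so on up to the longest). Lay each down gently, never dropping it, so that it rests level in the valley between its rollers, between the two end plates, and is not left rolling; either end may carry the cap. Leave the beaker and the dish where they are.

Things in the scene. Friction and masses are not known exactly. Their poses are not given: they have to be found in the camera images.
- tube_a_center (a point): Shortest of four loose sample tubes: rigid white cylinder 90 mm long, 24 mm in diameter, blue cap of the same diameter on the last 22 mm of its +x end; 67 g. Point: its centre, on the axis; x runs along the tube (y, z turn as it rolls). It lies level across the grey storage rack, whose tubes lie side by side, 66 mm apart.
- tube_b_center (a point): Second shortest of four loose sample tubes: rigid white cylinder 112 mm long, 24 mm in diameter, blue cap of the same diameter on the last 22 mm of its +x end; 74 g. Point: its centre, on the axis; x runs along the tube (y, z turn as it rolls). In the rack every tube's centre is 37 mm above the table.
- tube_c_center (a point): Second longest of four loose sample tubes: rigid white cylinder 134 mm long, 24 mm in diameter, blue cap of the same diameter on the last 22 mm of its +x end; 80 g. Point: its centre, on the axis; x runs along the tube (y, z turn as it rolls). In the rack it lies on two ribbed rails; between them, 27 mm each way from the rack's middle, only the 8 mm base plate is below.
- tube_d_center (a point): Longest of four loose sample tubes: rigid white cylinder 156 mm long, 24 mm in diameter, blue cap of the same diameter on the last 22 mm of its +x end; 87 g. Point: its centre, on the axis; x runs along the tube (y, z turn as it rolls). In the rack each tube may lie up to 6 mm endways off the middle.
- stand_a: Fixed roller stand for the 90 mm tube, shortest stand. Origin: centre of underside, 8 mm above the table; x along it, z up. Upright end plates leave 106 mm. Two free rollers along x at y = +-15 mm, each with 24 mm black wheels, 10 mm wide, at x = +-33 mm. Tube laid in their valley: centre 36.7 mm above the origin. The four stands are side by side on a blue mixer bed, 66 mm apart, any order; bed left or right.
- stand_b: Fixed roller stand for the 112 mm tube, second shortest stand. Origin: centre of underside, 8 mm above the table; x along it, z up. Upright end plates leave 128 mm. Two free rollers along x at y = +-15 mm, each with 24 mm black wheels, 10 mm wide, at x = +-44 mm. Tube laid in their valley: centre 36.7 mm above the origin. Each stand: 56 mm wide, 4 mm base plate.
- stand_c: Fixed roller stand for the 134 mm tube, second longest stand. Origin: centre of underside, 8 mm above the table; x along it, z up. Upright end plates leave 150 mm. Two free rollers along x at y = +-15 mm, each with 24 mm black wheels, 10 mm wide, at x = +-55 mm. Tube laid in their valley: centre 36.7 mm above the origin. End plates, 4 mm thick, rise 36 mm above the origin.
- stand_d: Fixed roller stand for the 156 mm tube, longest stand. Origin: centre of underside, 8 mm above the table; x along it, z up. Upright end plates leave 172 mm. Two free rollers along x at y = +-15 mm, each with 24 mm black wheels, 10 mm wide, at x = +-66 mm. Tube laid in their valley: centre 36.7 mm above the origin. A 50 mm high control box lies 100 to 130 mm to +x of the row's middle.
- beaker: Bystander: loose empty glass beaker, 60 mm across, 75 mm high; origin at the centre of its underside. To be left alone.
- dish: Bystander: loose closed flat greenish glass culture dish, 90 mm across, 15 mm high; origin at the centre of its underside. To be left alone.
Mind the look-alikes: they are no part of the job. What is shaped like the part that bears tube_d_center but yellow is not meant.

How it is judged:
By the outcome, as a careful person would: the job done as asked, in the order asked, and still so for the second after the job is handed in, with the robot touching nothing.
It also fails if it takes over 109 s, if anything falls off the work surface, if the arm or the gripper's body presses on something with over 40 N, if the wrist force passes 120 N, or if a joint passes its speed limit or range.

## Robot

A 6-joint arm with a two-finger parallel gripper is mounted at the origin on the work surface. World frame = base frame: x ahead of the robot, y to its left, z up, the work surface at z = 0. Lengths are in mm, angles in rad, forces in N, time in s.
With the tool pointing down it reaches from about 350 to 775 mm from the base axis. Payload 7.3 kg.
Tool frame: the origin (TCP) lies at the centre of the arm's flange, where the gripper is bolted on; the fingertips stand 178 mm ahead of it and the grasp point (between the pads) lies 159 mm ahead of it; z points along the fingers, y is the direction in which the jaws open and shut (so a half turn about z gives the same grasp; the last joint's range is limited). The gripper opens to 92 mm and grips with 3 to 60 N. Pads are 19 mm wide; open, the fingers measure 130 mm over their backs; the gripper's body (75 mm by 190 mm) begins 47 mm behind the grasp point.
Start: joints at [1.011, 0.342, 1.524, -0, 1.275, -0.146], TCP at [211.077, 480.702, 404.741] pointing down, gripper open.
Joint ranges: [-2.53, 2.53], [-0.77, 2.02], [0.04, 2.7], [-1, 4.14], [0.28, 2.66], [-3.11, 3.11]. Speed limits (rad/s): [2.57, 2.57, 3.14, 3.14, 3.14, 3.14].

## Interface

Orientations are given as [roll, pitch, yaw] about the fixed x, y, z axes, in that order (R = Rz(yaw) Ry(pitch) Rx(roll)).
In Python, from plant import get_obs, capture, close_job gives the robot as it stands. The module is installed in compiled form; this text tells all that it offers.
- The arm moves only by the shell command python3 -m pendant 'ROWS'. ROWS is JSON, a list of rows, each a list of 3 entries, a list of its own where there are three numbers: the shift along the tool's x, y, z in m, then the turn, a rotation vector about the tool's x, y, z in rad, then the finger opening in m, from 0 to 0.0918. In form: [[[tx, ty, tz], [wx, wy, wz], fingers], ...]. A call has 1 to 10 rows; each row is the pose to reach, as a shift and turn from the pose commanded when the call began, along the tool's axes at that moment; what a row does not reach only later rows make up. A row lasts 1/12 s, in which the tool goes at most 41.7 mm and 7.16 degrees, less where a joint would pass 70% of its speed; a pose out of reach is approached as far as the arm can. A call with a gripper value outside its range is refused whole. The fingers move at their own pace and stop on an object; the grip force is fixed at half the most. Time passes only in rows, so rows that repeat a pose let the fingers close. It gives the time, the measured TCP pose, the force and the opening at its end, in the units of the state.
- get_obs(): the state, without advancing time (a new reading comes with each control period).
- capture(name): name is "scene" or "top" or "wrist"; returns a dict with "color" (400x640x3 uint8, red, green, blue), "mtx" (3x3 intrinsics, pixels), "rvec" (rotation vector, rad) and "tvec" (3), from world to camera coordinates, as OpenCV has them. Camera axes: x right, y down, z forward; pixel columns grow to the right and rows downward; lengths in mm; the calibration is good to about 2 mm. The wrist camera is an equidistant fisheye: a pixel r from the principal point sees the ray r / f radians off the axis. A picture is of the moment at which its call begins. There is no depth.
- close_job(): hands the job in, once; it reports no verdict.
The state is a dict: "time": time; "joint_positions": joint angles; "dq": joint speeds; "tau": joint torques, N m; "tool_pos": TCP position; "tcp_rot": TCP orientation; "contact_force": force on the tool from outside, world axes, zero at the start; "moment": the same for the moment, N m; "grip_width": finger opening in mm.
Only numpy, scipy, OpenCV 4.12 (cv2) and the standard library are available. Lean on these libraries where they do the work, as an engineer would, in place of code of your own. Each camera call takes 0.05 s, during which the arm holds its last target. There are 200 camera calls.

## Working session

There is one attempt and no reset: what is moved stays moved. The work goes in short steps, Python scripts to look and compute and a shell command to move; the robot and the scene stay as the last step left them, time stands still between calls to the robot, and variables do not carry over. Pictures are saved under pics/ and viewed, about 12 in all and at most 16, crops included, and the job is handed in when it is done.

```bash
mkdir -p pics
python3 - <<'E'
from plant import get_obs, capture
import cv2
print(get_obs())
for n in("top","scene"):
    c=capture(n); cv2.imwrite(f"pics/{n}0.png",c["color"][:,:,::-1]); print(n,c["mtx"],c["rvec"],c["tvec"])
E
```

```text
{'time': 0.0, 'joint_positions': array([ 1.01102051e+00,  3.42708320e-01,  1.52500568e+00, -2.26994104e-05,
        1.27537869e+00, -1.46011036e-01]), 'dq': array([-0.0003747 , -0.00177069,  0.0003794 ,  0.00132477,  0.00018703,
       -0.00052891]), 'tau': array([ 6.95552262e-04, -4.31241846e+01, -2.44218099e+01,  7.20028114e-02,
        5.58709516e-02, -1.23802511e-04]), 'tool_pos': array([210.99784516, 480.58924217, 404.05618704]), 'tcp_rot': array([-3.14010543e+00, -1.96768246e-04,  2.72783435e+00]), 'contact_force': array([0.72485343, 0.49726311, 0.00949544]), 'moment': array([0.04246202, 0.00427986, 0.03443856]), 'grip_width': 91.58475817211658}
top [[450.79683307   0.         326.1245408 ]
 [  0.         450.79683307 196.4167499 ]
 [  0.           0.           1.        ]] [ 2.10161511 -2.12086526  0.22831033] [ 105.55176578  634.10090569 1180.54290052]
scene [[472.18908653   0.         322.78440954]
 [  0.         472.18908653 197.30493133]
 [  0.           0.           1.        ]] [ 1.36920746  2.33545071 -0.80402419] [ 235.18565745 -449.4090552  1631.27095625]
```

View pics/top0.png

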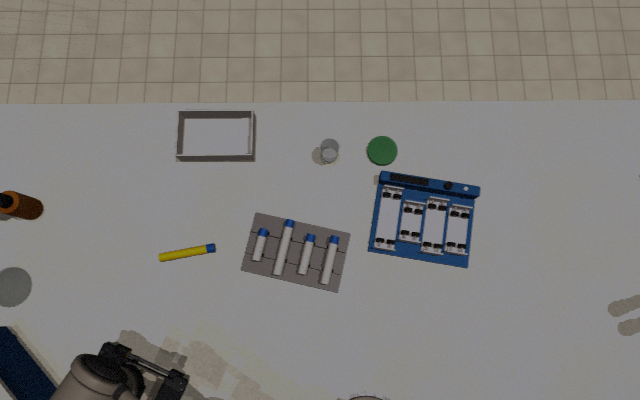

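View pics/scene0.png

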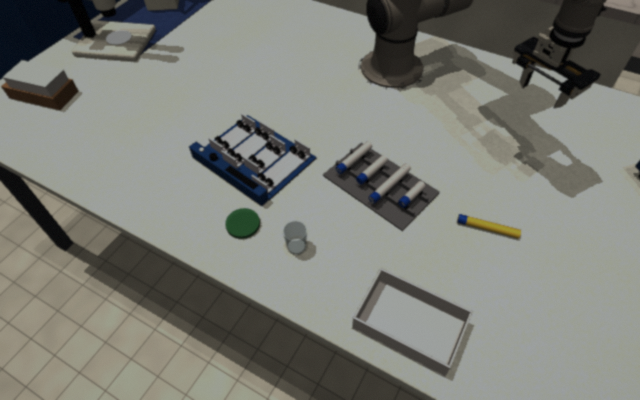

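The top view shows the rack at about (297,252), with tubes at u≈260, 284, 307 and 330. The mixer is at about (425,220), with stands at u≈388, 411, 434 and 457. The yellow decoy is at (187,253). Next I'll measure them.

```bash
cat > h.py <<'E'
import numpy as np, cv2
from scipy.spatial.transform import Rotation as Ro
from plant import get_obs, capture
def rays(c,uv,fish=False):
    K=c["mtx"]; uv=np.asarray(uv,float).reshape(-1,2); R=cv2.Rodrigues(np.array(c["rvec"],float))[0]; t=np.array(c["tvec"],float).ravel()
    d=(uv-K[:2,2])/[K[0,0],K[1,1]]
    if fish:
        th=np.linalg.norm(d,axis=1,keepdims=True); d=np.c_[d/np.maximum(th,1e-9)*np.sin(th),np.cos(th)]
    else: d=np.c_[d,np.ones(len(d))]
    return -R.T@t, d@R
def plane(c,uv,z,fish=False):
    o,d=rays(c,uv,fish); return o+d*((z-o[2])/d[:,2])[:,None]
def proj(c,P):
    return cv2.projectPoints(np.array(P,float).reshape(-1,3),np.array(c["rvec"],float),np.array(c["tvec"],float),c["mtx"],None)[0].reshape(-1,2)
E
python3 - <<'E'
from h import *
c=capture("top"); im=c["color"]; hsv=cv2.cvtColor(im,cv2.COLOR_RGB2HSV)
big=cv2.resize(im[165:300,235:490],None,fx=3.1,fy=3.1,interpolation=cv2.INTER_CUBIC); cv2.imwrite("pics/top_crop.png",np.clip(big[:,:,::-1]*1.3,0,255).astype(np.uint8))
blue=((hsv[...,0]>100)&(hsv[...,0]<130)&(hsv[...,1]>120)&(hsv[...,2]>40))
white=((hsv[...,1]<40)&(hsv[...,2]>150))
roi=np.zeros(blue.shape,bool); roi[212:295,240:352]=1
# rack polygon: grey
g=((hsv[...,1]<60)&(hsv[...,2]<140)&roi).astype(np.uint8)
g=cv2.morphologyEx(g,cv2.MORPH_OPEN,np.ones((3,3)))
cs=max(cv2.findContours(g,0,2)[0],key=cv2.contourArea); hull=cv2.convexHull(cs)
rr=cv2.minAreaRect(hull); print("rack",rr, plane(c,cv2.boxPoints(rr),12).round(1).tolist())
inh=np.zeros(g.shape,np.uint8); cv2.fillConvexPoly(inh,cv2.boxPoints(rr).astype(int),1); inh=cv2.dilate(inh,np.ones((3,3)))
x0=((hsv[...,2]>135)|blue)&(inh>0)
m=cv2.erode(inh,np.ones((5,5))); x0&=m>0
for s in cv2.findContours(x0.astype(np.uint8),0,2)[0]:
    if cv2.contourArea(s)>60:
        r=cv2.minAreaRect(s); b=plane(c,cv2.boxPoints(r),43); e=b[1]-b[0],b[2]-b[1]
        L=sorted([np.linalg.norm(v) for v in e]); v=max(e,key=np.linalg.norm)
        print("tube",np.round(r[0],1),"ctr",plane(c,[r[0]],37)[0].round(1),np.round(L,1),"ang",np.arctan2(v[1],v[0])%np.pi)
roi[:]=0; roi[165:275,362:485]=1
bb=(blue&roi).astype(np.uint8); cs=np.vstack([s for s in cv2.findContours(bb,0,2)[0] if cv2.contourArea(s)>30]); r=cv2.minAreaRect(cs); print("bed",plane(c,cv2.boxPoints(r),8).round(1).tolist())
E
```

```text
rack ((295.14117431640625, 251.36468505859375), (101.30651092529297, 62.90982437133789), 12.52880859375) [[435.8, 345.2, 12.0], [609.8, 311.4, 12.0], [543.7, 28.5, 12.0], [373.2, 69.9, 12.0]]
tube [328.8 259.2] ctr [464.6  93.9  37. ] [ 22.2 132.2] ang 2.886224615155384
tube [305.4 253. ] ctr [482.1 158.3  37. ] [ 23.2 109.9] ang 2.850420403625749
tube [258.8 243.6] ctr [509.4 287.6  37. ] [24.8 88.3] ang 2.841211477266506
tube [284.3 246. ] ctr [502.1 216.8  37. ] [ 23.3 155.7] ang 2.944278045157409
bed [[489.9, -13.9, 8.0], [725.8, -60.2, 8.0], [673.0, -349.6, 8.0], [440.7, -292.9, 8.0]]
```

View pics/top_crop.png

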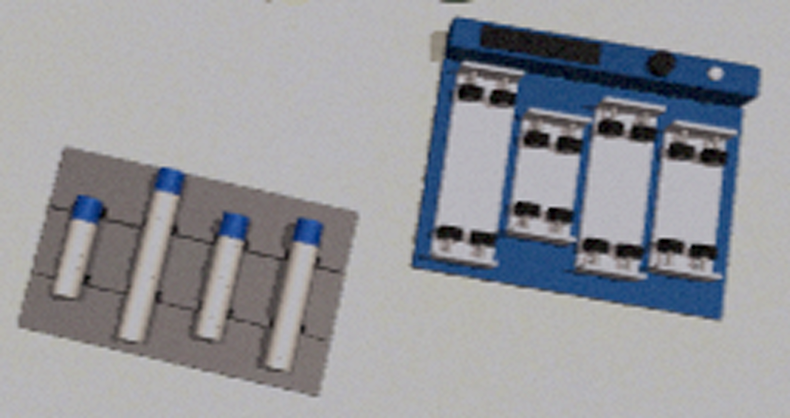

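Left to right the tubes run A, D, B, C and the stands run D, A, C, B. I'll locate the black wheels, then work out the stand centres and the first move.

Run:
```python
from h import *
c=capture("top"); im=c["color"].astype(int); f=4
s=cv2.resize(c["color"][180:275,365:480],None,fx=f,fy=f,interpolation=cv2.INTER_CUBIC); v=s.max(2)
m=cv2.morphologyEx((v<70).astype(np.uint8),cv2.MORPH_OPEN,np.ones((7,7)))
n,l,st,ce=cv2.connectedComponentsWithStats(m); P=[]
for i in range(1,n):
    a=st[i,4]
    if 150<a<1500:
        uv=(ce[i]+.5)/f-.5+[365,180]; p=plane(c,[uv],33)[0]; P.append(p); print(uv.round(1),a,p.round(1))
o=get_obs()
```

```text
[447.6 185.3] 1124 [ 671.8 -248.5   33. ]
[386.1 194.4] 633 [646.8 -71.5  33. ]
[396.8 196.2] 636 [ 641.2 -101.6   33. ]
[431.6 205.9] 634 [ 612.3 -199.    33. ]
[442.1 207.6] 671 [ 607.1 -228.7   33. ]
[407.5 209.5] 622 [ 602.6 -130.2   33. ]
[418.2 211.3] 679 [ 597.1 -160.3   33. ]
[454.2 213.4] 669 [ 590.2 -261.6   33. ]
[464.7 215.3] 693 [ 584.5 -291.    33. ]
[404.5 232.2] 561 [ 538.1 -118.8   33. ]
[415.2 234. ] 603 [ 532.7 -148.6   33. ]
[379.5 239.8] 554 [517.4 -48.   33. ]
[393.8 241.2] 924 [513.  -87.9  33. ]
[426.7 243.9] 564 [ 504.7 -179.1   33. ]
[450.6 243.9] 566 [ 504.1 -245.8   33. ]
[437.9 245.6] 643 [ 499.6 -210.1   33. ]
[461.5 245.8] 608 [ 498.6 -275.7   33. ]
```

```bash
cat >> h.py <<'E'
def goto(x,y,z,axis):
    "tool shift (m) and turn to put the TCP at x,y,z with tool x along axis (mod pi), pointing down"
    o=get_obs(); Rc=Ro.from_euler("xyz",o["tcp_rot"]); yaw=o["tcp_rot"][2]
    k=np.round((yaw-axis)/np.pi); Rt=Ro.from_euler("xyz",[np.pi,0,axis+k*np.pi])
    print("t",(Rc.inv().apply(np.array([x,y,z])-o["tool_pos"])/1e3).round(4),"w",(Rc.inv()*Rt).as_rotvec().round(4),"| pos",o["tool_pos"].round(1),"F",o["contact_force"].round(1),"w",round(float(o["grip_width"]),1),"t",round(o["time"],2),"q",o["joint_positions"].round(2))
E
python3 -c "
from h import *
goto(509.4,287.6,330,-.225)"
python3 -m pendant '[[[-0.351,-0.057,0.074],[0,0,-0.189],0.05],[[-0.351,-0.057,0.074],[0,0,-0.189],0.05],[[-0.351,-0.057,0.074],[0,0,-0.189],0.05],[[-0.351,-0.057,0.074],[0,0,-0.189],0.05],[[-0.351,-0.057,0.074],[0,0,-0.189],0.05],[[-0.351,-0.057,0.074],[0,0,-0.189],0.05],[[-0.351,-0.057,0.074],[0,0,-0.189],0.05],[[-0.351,-0.057,0.074],[0,0,-0.189],0.05],[[-0.351,-0.057,0.074],[0,0,-0.189],0.05],[[-0.351,-0.057,0.074],[0,0,-0.189],0.05]]'
python3 - <<'E'
from h import *
c=capture("wrist"); cv2.imwrite("pics/w1.png",c["color"][:,:,::-1]); print(c["mtx"],c["rvec"],c["tvec"]); goto(509.4,287.6,330,-.225)
o,d=rays(c,[c["mtx"][:2,2]],1); print(o,d)
E
```

```text
t [-0.3508 -0.0567  0.0743] w [-0.0009 -0.0002 -0.1888] | pos [211.  480.6 404.3] F [-0.4  0.5  0.6] w 91.7 t 0.2 q [ 1.01  0.34  1.52 -0.    1.28 -0.15]
time: 1.03
tool_pos: [513.8, 283.5, 328.7]
tcp_rot: [-3.14, 0.0, 2.912]
contact_force: [-0.8, 0.4, 0.3]
grip_width: 50.3
[[309.70691629   0.         321.97821113]
 [  0.         309.70691629 204.274374  ]
 [  0.           0.           1.        ]] [-2.27810781 -1.80379596 -0.2591225 ] [-393.35310115 -431.53648733  195.12650315]
t [ 0.0028  0.0018 -0.0007] w [-0.0013 -0.0013 -0.0043] | pos [511.7 285.2 329.2] F [-0.3 -0.3 -0. ] w 49.9 t 1.08 q [ 0.38  0.52  1.46 -0.    1.16 -0.96]
[439.64100936 300.69386135 308.74542742] [[ 0.27451271 -0.06522524 -0.95936877]]
```

View pics/w1.png

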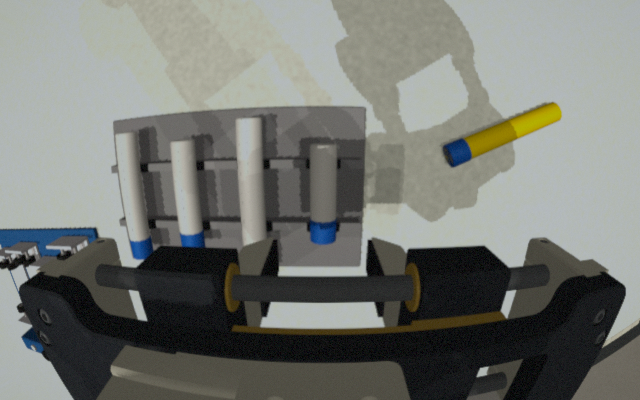

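The wrist view shows tube A at (323,193), upright in the picture between the fingers. The other tubes are at u≈250, 187 and 132, and the decoy is at the right.

```bash
cat >> h.py <<'E'
def tubes(c,box,fish=True,zc=37,vmin=96,amin=300):
    "tube-like blobs (blue cap or bright body) inside box u0,v0,u1,v1"
    u0,v0,u1,v1=box; hsv=cv2.cvtColor(c["color"],cv2.COLOR_RGB2HSV)[v0:v1,u0:u1]
    blue=(hsv[...,0]>100)&(hsv[...,0]<130)&(hsv[...,1]>120)&(hsv[...,2]>40)
    m=(((hsv[...,2]>vmin)&(hsv[...,1]<110))|blue).astype(np.uint8); m=cv2.morphologyEx(m,cv2.MORPH_OPEN,np.ones((5,5)))
    for s in cv2.findContours(m,0,1)[0]:
        if cv2.contourArea(s)<amin: continue
        p=plane(c,s.reshape(-1,2)+[u0,v0],zc,fish)
        r=cv2.minAreaRect(p[:,:2].astype(np.float32)); b=cv2.boxPoints(r); e=max(b[1]-b[0],b[2]-b[1],key=np.linalg.norm)
        a=np.arctan2(e[1],e[0]); a=(a+np.pi/2)%np.pi-np.pi/2
        print("px",s.reshape(-1,2).mean(0)+[u0,v0],"ctr",np.round(r[0],1),"size",np.round(sorted(r[1]),1),"axis",round(a,3))
E
python3 - <<'E'
from h import *
c=capture("wrist"); hsv=cv2.cvtColor(c["color"],cv2.COLOR_RGB2HSV)
print(hsv[190,270:380:6,2],hsv[190,270:380:6,1])
for v in (110,120,130,): print(v); tubes(c,(118,110,362,240 if v==0 else 262),vmin=v)
E
```

```text
[ 62  58  93  94  93  75  56 101 110 113 105  54  59  54  56  58 139 136
 111] [16  9 11 19 16  7  5 23 21 23 19  9 13 33 14 18 26 23 28]
110
px [320.91954023 235.01149425] ctr [546.  275.9] size [23.6 24.6] axis 1.34
px [175.79245283 192.59838275] ctr [469.  144.3] size [ 50.1 117.9] axis -0.197
px [242.04011461 178.13753582] ctr [478.5 207.1] size [ 52.9 119.1] axis -0.255
px [130.65909091 186.12121212] ctr [462.8  94.2] size [ 49.  162.9] axis -0.423
px [168.65486726 113.30088496] ctr [396.2 160.6] size [ 12.4 119.1] axis 1.245
120
px [321.02380952 234.47619048] ctr [545.5 276. ] size [22.6 24.6] axis 1.34
px [184.416 196.932] ctr [477.3 154.2] size [ 27.  105.4] axis -0.191
px [128.52564103 202.90384615] ctr [470.8  90. ] size [ 47.  145.2] axis -0.43
px [247.61921708 181.39501779] ctr [482.1 220.8] size [ 22.4 119. ] axis -0.258
px [168.65486726 113.19911504] ctr [396.2 160.6] size [ 12.4 119.1] axis 1.245
130
px [321.02380952 234.38095238] ctr [545.  276.1] size [21.5 24.6] axis 1.34
px [184.41035857 197.84462151] ctr [477.6 154.4] size [ 26.5 104.9] axis -0.191
px [128.36655949 203.26688103] ctr [470.9  90.1] size [ 47.  145.1] axis -0.43
px [247.27697842 180.72302158] ctr [481.5 220.5] size [ 21.4 117.8] axis -0.26
px [167.65765766 113.19369369] ctr [395.9 159.7] size [ 12.4 117.1] axis 1.244
```

```bash
python3 -m pendant '[[[0,0,0.03],[0,0,0],0.05],[[0,0,0.06],[0,0,0],0.05],[[0,0,0.08],[0,0,0],0.05],[[0,0,0.1],[0,0,0],0.05],[[0,0,0.115],[0,0,0],0.05],[[0,0,0.125],[0,0,0],0.05],[[0,0,0.125],[0,0,0],0.05],[[0,0,0.125],[0,0,0],0.05]]'
python3 -c "
from h import *
c=capture('wrist'); cv2.imwrite('pics/w2.png',c['color'][:,:,::-1]);goto(512,284.5,204,-.225)"
```

```text
time: 1.8
tool_pos: [509.1, 288.1, 206.1]
tcp_rot: [3.142, -0.0, 2.918]
contact_force: [0.3, -0.4, 0.3]
grip_width: 50.1
t [-0.0033 -0.0029  0.0027] w [0.0009 0.001  0.001 ] | pos [509.5 288.  206.7] F [ 0.8  0.9 -0.1] w 50.2 t 1.85 q [ 0.38  0.67  1.58  0.    0.89 -0.96]
```

View pics/w2.png

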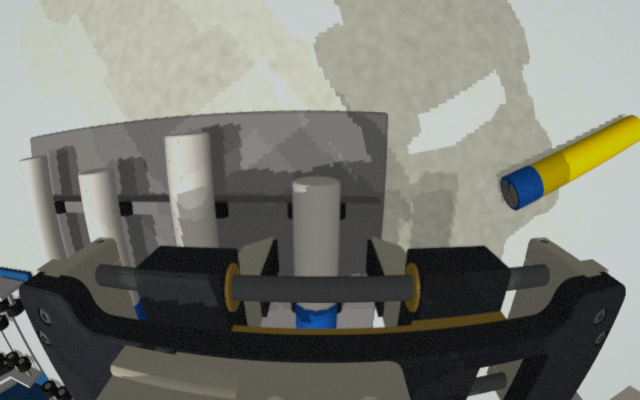

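Tube A is at u≈316 and the finger midline at u≈322, which confirms the wrist fix (about 3 mm off the top camera's). I'll shift, close and lift.

```bash
python3 -m pendant '[[[-0.003,-0.003,0.002],[0,0,0],0.05],[[-0.003,-0.003,0.002],[0,0,0],0.05],[[-0.003,-0.003,0.002],[0,0,0],0.01],[[-0.003,-0.003,0.002],[0,0,0],0.01],[[-0.003,-0.003,0.002],[0,0,0],0.01],[[-0.003,-0.003,0.002],[0,0,0],0.01],[[-0.003,-0.003,0.002],[0,0,0],0.01],[[-0.003,-0.003,0.002],[0,0,0],0.01]]'
python3 -m pendant '[[[0,0,-0.02],[0,0,0],0.01],[[0,0,-0.05],[0,0,0],0.01],[[0,0,-0.08],[0,0,0],0.01],[[0,0,-0.12],[0,0,0],0.01],[[0,0,-0.12],[0,0,0],0.01],[[0,0,-0.12],[0,0,0],0.01]]'
python3 -c "
from h import *
goto(567.6,-139.5,320,-.178)"
```

```text
time: 2.52
tool_pos: [511.8, 283.9, 203.8]
tcp_rot: [3.141, 0.0, 2.917]
contact_force: [0.2, 1.0, 0.4]
grip_width: 23.3
time: 3.02
tool_pos: [512.2, 284.0, 326.2]
tcp_rot: [3.139, 0.004, 2.917]
contact_force: [0.3, -0.8, -0.5]
grip_width: 23.0
t [-0.1484 -0.4005  0.0057] w [ 0.003   0.0046 -0.0467] | pos [512.2 284.  326.2] F [ 0.3 -0.8 -0.5] w 23.0 t 3.02 q [ 0.38  0.52  1.47 -0.    1.15 -0.97]
```

```bash
python3 -m pendant '[[[-0.04,-0.1,0],[0,0,0],0.01],[[-0.05,-0.14,0],[0,0,0],0.01],[[-0.065,-0.18,0],[0,0,-0.01],0.01],[[-0.08,-0.22,0],[0,0,-0.02],0.01],[[-0.095,-0.26,0],[0,0,-0.03],0.01],[[-0.11,-0.3,0],[0,0,-0.045],0.01],[[-0.125,-0.34,0],[0,0,-0.045],0.01],[[-0.14,-0.37,0],[0,0,-0.045],0.01],[[-0.148,-0.4,0],[0,0,-0.045],0.01],[[-0.148,-0.4,0],[0,0,-0.045],0.01]]'
python3 -m pendant '[[[-0.002,-0.02,0.01],[0,0,0],0.01],[[-0.002,-0.02,0.01],[0,0,0],0.01]]'
python3 -c "
from h import *
c=capture('wrist'); cv2.imwrite('pics/w3.png',c['color'][:,:,::-1]);goto(567.6,-139.5,320,-.178)"
```

```text
time: 3.85
tool_pos: [565.2, -131.3, 321.9]
tcp_rot: [3.141, -0.003, 2.962]
contact_force: [0.6, 0.9, -0.4]
grip_width: 23.1
time: 4.02
tool_pos: [563.1, -153.7, 310.2]
tcp_rot: [-3.141, -0.005, 2.957]
contact_force: [-0.7, -0.4, -1.1]
grip_width: 23.8
t [-0.0021  0.0126 -0.0091] w [ 0.0011 -0.005  -0.0058] | pos [ 563.2 -151.5  310.9] F [-0.7  0.2 -0.5] w 22.9 t 4.07 q [-0.39  0.53  1.49 -0.    1.12 -1.78]
```

View pics/w3.png

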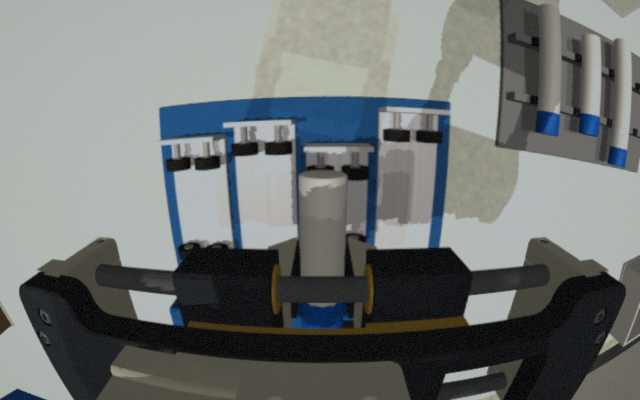

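The near wheel pairs show at D (397/429,134), A (320/355,171), C (246/279,147) and B (178/207,161). The tube covers stand A's wheel pair. I'll measure the wheels.

```bash
cat >> h.py <<'E'
def wheels(c,box,z=28,thr=50):
    u0,v0,u1,v1=box; f=3; s=cv2.resize(c["color"][v0:v1,u0:u1],None,fx=f,fy=f,interpolation=cv2.INTER_CUBIC)
    m=cv2.morphologyEx((s.max(2)<thr).astype(np.uint8),cv2.MORPH_OPEN,np.ones((7,7)))
    n,l,st,ce=cv2.connectedComponentsWithStats(m)
    for i in range(1,n):
        if st[i,4]>300:
            uv=(ce[i]+.5)/f-.5+[u0,v0]; print(uv.round(1),st[i,2:].tolist(),plane(c,[uv],z,True)[0].round(1))
E
python3 - <<'E'
from h import *
c=capture("wrist"); wheels(c,(160,110,450,200))
E
```

```text
[393.2 135.8] [77, 36, 2443] [514.  -79.5  28. ]
[425.9 136.9] [77, 37, 2474] [519.3 -50.1  28. ]
[275.2 148.4] [79, 36, 2584] [ 506.7 -181.2   28. ]
[241.5 149.4] [77, 38, 2553] [ 501.3 -210.6   28. ]
[204.6 163.2] [75, 40, 2441] [ 505.7 -247.5   28. ]
[175.7 164.5] [71, 41, 2301] [ 500.4 -276.9   28. ]
[307.9 168.2] [26, 14, 310] [ 529. -157.   28.]
[354.1 172.7] [81, 44, 2591] [ 540.1 -118.4   28. ]
```

```bash
python3 -c "
from h import *
goto(569.5,-140.5,225,-.178)"
```

```text
t [-0.0046  0.0102  0.0866] w [ 0.0013 -0.0042 -0.0039] | pos [ 563.4 -149.9  311.6] F [ 0.1  0.9 -0.5] w 22.9 t 4.12 q [-0.39  0.53  1.49  0.    1.12 -1.78]
```

```bash
python3 -m pendant '[[[-0.005,0.01,0.03],[0,-0.004,-0.004],0.01],[[-0.005,0.01,0.06],[0,-0.004,-0.004],0.01],[[-0.005,0.01,0.075],[0,-0.004,-0.004],0.01],[[-0.005,0.01,0.086],[0,-0.004,-0.004],0.01],[[-0.005,0.01,0.086],[0,-0.004,-0.004],0.01],[[-0.005,0.01,0.086],[0,-0.004,-0.004],0.01],[[-0.005,0.01,0.086],[0,-0.004,-0.004],0.01]]'
python3 - <<'E'
from h import *
c=capture('wrist'); cv2.imwrite('pics/w4.png',c['color'][:,:,::-1]);goto(569.5,-140.5,212,-.178)
wheels(c,(160,110,500,240))
E
```

```text
time: 4.7
tool_pos: [571.3, -140.0, 228.9]
tcp_rot: [-3.141, 0.006, 2.966]
contact_force: [-0.4, 0.2, -0.4]
grip_width: 23.5
t [ 0.0019 -0.0006  0.0171] w [-0.0004  0.0066  0.0026] | pos [ 571.3 -140.2  229.1] F [-0.5  0.4 -0.2] w 23.4 t 4.75 q [-0.37  0.64  1.56  0.    0.94 -1.77]
[404.8 131.2] [114, 53, 5385] [514.  -80.1  28. ]
[450.3 133.9] [110, 55, 5119] [519.4 -50.9  28. ]
[235.1 149.1] [113, 58, 5610] [ 506.8 -181.4   28. ]
[190.1 150.8] [109, 59, 5188] [ 501.4 -210.7   28. ]
[285.9 185.5] [68, 67, 3896] [ 534.5 -155.6   28. ]
[355.5 185.1] [50, 67, 2868] [ 541.6 -114.4   28. ]
```

View pics/w4.png

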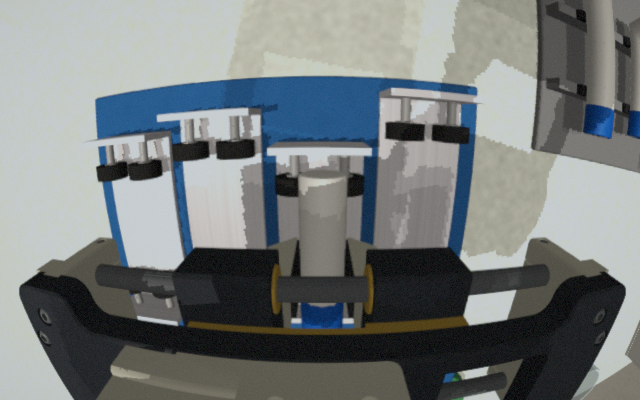

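Stand A's wheels straddle the held tube (tube mid u≈323, stand plate mid u≈322). The end plate at v≈150 is clear of the tube end at v≈172.

```bash
python3 -m pendant '[[[0.001,-0.001,0.005],[0,0.003,0],0.01],[[0.001,-0.001,0.01],[0,0.006,0],0.01],[[0.001,-0.001,0.014],[0,0.006,0],0.01],[[0.001,-0.001,0.014],[0,0.006,0],0.01],[[0.001,-0.001,0.014],[0,0.006,0],0.01]]'
python3 - <<'E'
from h import *
c=capture('wrist'); goto(570,-140.5,211.5,-.178)
hsv=cv2.cvtColor(c["color"],cv2.COLOR_RGB2HSV)
print(hsv[130:260:4,323,2])
E
```

```text
time: 5.17
tool_pos: [569.6, -141.2, 213.3]
tcp_rot: [3.141, -0.003, 2.966]
contact_force: [0.9, -0.4, -0.4]
grip_width: 22.9
t [-0.0002  0.0008  0.0021] w [ 0.0001 -0.0022  0.0021] | pos [ 569.7 -141.3  213.6] F [-0.2  0.1 -0.6] w 23.3 t 5.22 q [-0.37  0.66  1.57 -0.    0.91 -1.77]
[139 139 140 142  93  99 104 212 215 136 113 110 139 212 210 151 149 149
 151 149 149 150 136 132 134 131 133 135 132 133 132 133 133]
```

```bash
python3 - <<'E'
from h import *
c=capture('wrist')
u=np.array([np.cos(.178),-np.sin(.178)])
for v,z in((165,44),(188,58.5),(181,47)):
    p=plane(c,[[323,v]],z,True)[0][:2]; print(v,p.round(1),(u@(p-[569.7,-141.3])).round(1))
E
python3 -m pendant '[[[0,0,0.001],[0,0,0],0.01],[[0,0,0.001],[0,0,0],0.01],[[0,0,0.001],[0,0,0],0.01]]'
python3 -m pendant '[[[0,0,0.001],[0,0,0],0.01],[[0,0,0.001],[0,0,0],0.01],[[0,0,0.001],[0,0,0],0.01]]'
```

```text
165 [ 518.1 -131.6] -52.5
188 [ 526.1 -133.1] -44.3
181 [ 525.4 -132.9] -45.1
time: 5.52
tool_pos: [569.7, -141.2, 212.7]
tcp_rot: [3.142, -0.002, 2.966]
contact_force: [0.2, 0.2, -0.8]
grip_width: 22.8
time: 5.77
tool_pos: [569.8, -141.3, 211.8]
tcp_rot: [-3.141, -0.001, 2.966]
contact_force: [0.2, -0.9, 0.7]
grip_width: 23.4
```

```bash
python3 -m pendant '[[[0,0,0.0007],[0,0,0],0.01],[[0,0,0.0007],[0,0,0],0.01],[[0,0,0.0007],[0,0,0],0.01]]'
python3 -m pendant '[[[0,0,0.0007],[0,0,0],0.01],[[0,0,0.0007],[0,0,0],0.01],[[0,0,0.0007],[0,0,0],0.01]]'
```

```text
time: 6.02
tool_pos: [569.7, -141.5, 211.5]
tcp_rot: [-3.141, -0.001, 2.966]
contact_force: [-1.6, -2.3, 4.6]
grip_width: 23.1
time: 6.27
tool_pos: [569.7, -141.5, 211.4]
tcp_rot: [-3.141, -0.001, 2.966]
contact_force: [-4.0, -2.0, 9.6]
grip_width: 23.3
```

Contact came at TCP z≈211.5, as predicted. I'll release it gently and rise.

```bash
python3 -m pendant '[[[0,0,-0.0003],[0,0,0],0.024],[[0,0,-0.0003],[0,0,0],0.027],[[0,0,-0.0003],[0,0,0],0.03],[[0,0,-0.0003],[0,0,0],0.034],[[0,0,-0.0003],[0,0,0],0.04],[[0,0,-0.0003],[0,0,0],0.046],[[0,0,-0.0003],[0,0,0],0.046]]'
python3 -m pendant '[[[0,0,-0.02],[0,0,0],0.046],[[0,0,-0.05],[0,0,0],0.046],[[0,0,-0.09],[0,0,0],0.046],[[0,0,-0.12],[0,0,0],0.046],[[0,0,-0.12],[0,0,0],0.046]]'
python3 - <<'E'
from h import *
c=capture('wrist'); cv2.imwrite('pics/w5.png',c['color'][:,:,::-1])
goto(503,215,330,-.228)
E
```

```text
time: 6.85
tool_pos: [569.7, -141.1, 210.4]
tcp_rot: [3.141, -0.002, 2.966]
contact_force: [0.0, -0.5, -0.0]
grip_width: 45.4
time: 7.27
tool_pos: [571.2, -141.7, 337.5]
tcp_rot: [-3.139, 0.01, 2.966]
contact_force: [1.5, -0.1, 0.2]
grip_width: 45.8
t [0.1289 0.3391 0.0031] w [-0.0012  0.0056  0.0523] | pos [ 570.6 -141.4  334.3] F [-0.   0.7  0. ] w 46.0 t 7.32 q [-0.37  0.52  1.45 -0.    1.17 -1.77]
```

View pics/w5.png

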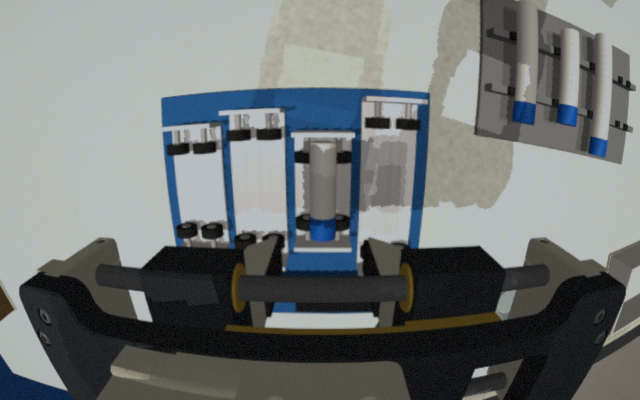

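Tube A lies centred in its stand at (322,190). Now for tube D in the rack.

```bash
python3 -m pendant '[[[0.015,0.038,0],[0,0,0],0.05],[[0.03,0.076,0],[0,0,0],0.05],[[0.045,0.114,0],[0,0,0.01],0.05],[[0.06,0.152,0],[0,0,0.02],0.05],[[0.075,0.19,0],[0,0,0.03],0.05],[[0.09,0.228,0],[0,0,0.05],0.05],[[0.105,0.266,0],[0,0,0.05],0.05],[[0.12,0.304,0],[0,0,0.05],0.05],[[0.129,0.339,0],[0,0,0.05],0.05],[[0.129,0.339,0],[0,0,0.05],0.05]]'
python3 -m pendant '[[[0,0,0.03],[0,0,0],0.05],[[0,0,0.03],[0,0,0],0.05],[[0,0,0.03],[0,0,0],0.05]]'
python3 - <<'E'
from h import *
c=capture('wrist'); cv2.imwrite('pics/w6.png',c['color'][:,:,::-1])
goto(503,215,330,-.228)
for v in (120,): tubes(c,(60,90,600,240),vmin=v)
E
```

```text
time: 8.15
tool_pos: [500.5, 220.4, 329.6]
tcp_rot: [3.14, -0.004, 2.921]
contact_force: [-1.0, -1.6, 0.3]
grip_width: 50.0
time: 8.4
tool_pos: [501.5, 214.7, 298.9]
tcp_rot: [-3.139, -0.007, 2.916]
contact_force: [0.6, 0.4, 1.0]
grip_width: 49.6
t [-0.0006  0.0006 -0.0298] w [-0.0013 -0.0043  0.0016] | pos [502.1 214.5 300.2] F [-0.  -0.3  0.5] w 50.2 t 8.45 q [ 0.26  0.49  1.61  0.    1.05 -1.08]
px [245.37549407 187.8972332 ] ctr [468.9 155.4] size [24.6 86.7] axis -0.265
px [327.95419847 134.93129771] ctr [441.6 232.6] size [22.  32.3] axis -0.224
px [335.89183874 148.79547689] ctr [456.  241.7] size [167.9 629.2] axis 1.335
```

View pics/w6.png

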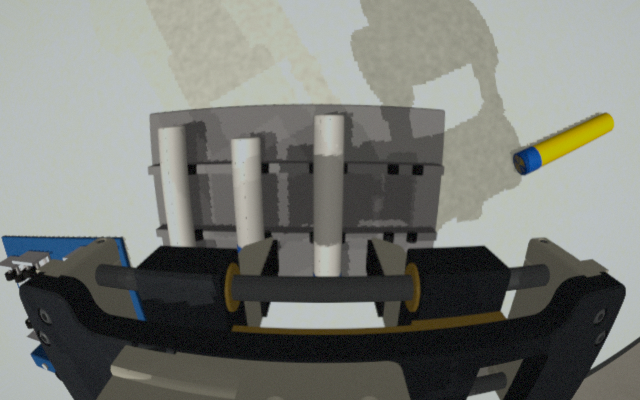

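Tube D is at u≈329 with its end at v≈114, and the jaw midline is at u≈322. The sunlit and shaded rack need an adaptive threshold, so I'll scan rows.

```bash
cat >> h.py <<'E'
def axisfit(c,u0,u1,v0,v1,z,L=None,fish=True):
    "tube axis by strongest left/right edges per row; tool-relative lateral and end"
    g=cv2.GaussianBlur(c["color"].max(2),(3,3),0).astype(int); P=[];W=[]
    for v in range(v0,v1,3):
        d=g[v,u0+2:u1]-g[v,u0:u1-2]; l=d.argmax()+u0+1; r=d.argmin()+u0+1
        if r>l: P.append([(l+r)/2,v]); W.append(r-l)
    P=np.array(P,float); o=get_obs(); p=plane(c,P,z,fish)[:,:2]; k=np.polyfit(p[:,0],p[:,1],1)
    for _ in range(2):
        e=abs(np.polyval(k,p[:,0])-p[:,1]); s=e<2*np.median(e)+.5; k=np.polyfit(p[s,0],p[s,1],1)
    a=np.arctan(k[0]); n=np.array([-np.sin(a),np.cos(a)]); y=o["tcp_rot"][2]; ty=np.array([np.sin(y),-np.cos(y)])
    q=np.array([o["tool_pos"][0],np.polyval(k,o["tool_pos"][0])])
    print("axis",a.round(3),"n",s.sum(),"/",len(s),"width",np.median(W),"lateral tube-tool",(n@(q-o["tool_pos"][:2])).round(1),"tool axis",round(y-np.pi if y>1.6 else y,3)); return k
def along(c,uv,z,axis,fish=True):
    o=get_obs(); u=np.array([np.cos(axis),np.sin(axis)]); return [(u@(plane(c,[p],zz,fish)[0][:2]-o["tool_pos"][:2])).round(1) for p,zz in zip(uv,z)]
E
python3 - <<'E'
from h import *
c=capture('wrist'); k=axisfit(c,300,360,124,236,37)
g=c["color"].max(2); print(g[100:130:2,329])
print(along(c,[[329,115]],[49],-.228),along(c,[[329,113]],[37],-.228))
axisfit(c,150,205,140,225,37);axisfit(c,220,275,150,225,37)
E
```

```text
axis -0.232 n 34 / 35 width 29.0 lateral tube-tool 3.9 tool axis -0.227
[182 135 108 107 107 103  87 181 189 193 194 194 194 186 186]
[np.float64(-78.1)] [np.float64(-79.8)]
axis -0.268 n 2 / 2 width 26.5 lateral tube-tool -129.4 tool axis -0.227
axis -0.232 n 22 / 22 width 27.0 lateral tube-tool -62.4 tool axis -0.227
```

```bash
python3 -m pendant '[[[0.001,0.004,0.02],[0,-0.004,0.004],0.05],[[0.001,0.004,0.05],[0,-0.004,0.004],0.05],[[0.001,0.004,0.07],[0,-0.004,0.004],0.05],[[0.001,0.004,0.085],[0,-0.004,0.004],0.05],[[0.001,0.004,0.095],[0,-0.004,0.004],0.05],[[0.001,0.004,0.095],[0,-0.004,0.004],0.05],[[0.001,0.004,0.095],[0,-0.004,0.004],0.05]]'
python3 - <<'E'
from h import *
c=capture('wrist'); axisfit(c,290,360,150,230,37); goto(503,217.5,204,-.23)
g=c["color"].max(2); print(g[100:150:2,325])
E
```

```text
time: 9.08
tool_pos: [502.4, 219.0, 206.5]
tcp_rot: [3.141, 0.003, 2.911]
contact_force: [0.6, 0.1, -0.6]
grip_width: 49.5
axis -0.234 n 27 / 27 width 48.0 lateral tube-tool -0.8 tool axis -0.23
t [-0.0008 -0.0015  0.003 ] w [ 0.0009  0.0037 -0.0003] | pos [502.5 219.1 207. ] F [-0.5  0.   0. ] w 50.0 t 9.13 q [ 0.27  0.62  1.69 -0.    0.83 -1.07]
[124 125 122  99 101 200 215 216 216 216 215 209 209 210 208 209 209 208
 208 208 208 208 207 208 208]
```

```bash
python3 -m pendant '[[[0,-0.001,0.0025],[0,0.003,0],0.05],[[0,-0.001,0.0025],[0,0.003,0],0.05],[[0,-0.001,0.0025],[0,0.003,0],0.01],[[0,-0.001,0.0025],[0,0.003,0],0.01],[[0,-0.001,0.0025],[0,0.003,0],0.01],[[0,-0.001,0.0025],[0,0.003,0],0.01],[[0,-0.001,0.0025],[0,0.003,0],0.01],[[0,-0.001,0.0025],[0,0.003,0],0.01]]'
python3 -c "
from h import *
c=capture('wrist'); g=c['color'].max(2); print(g[100:130:2,325]);print(along(c,[[325,110],[325,114]],[37,49],-.23))"
python3 -m pendant '[[[0,0,-0.02],[0,0,0],0.01],[[0,0,-0.05],[0,0,0],0.01],[[0,0,-0.08],[0,0,0],0.01],[[0,0,-0.12],[0,0,0],0.01],[[0,0,-0.12],[0,0,0],0.01],[[0,0,-0.12],[0,0,0],0.01]]'
python3 -c "
from h import *
goto(581.2,-77,320,-.178)"
```

```text
time: 9.8
tool_pos: [501.7, 218.4, 203.5]
tcp_rot: [3.141, -0.001, 2.912]
contact_force: [-0.5, 0.8, 1.2]
grip_width: 23.1
[122 124 124 124  90  94 202 215 216 215 217 216 218 212 213]
[np.float64(-79.0), np.float64(-77.0)]
time: 10.35
tool_pos: [502.1, 218.3, 325.6]
tcp_rot: [3.139, 0.003, 2.912]
contact_force: [0.6, 0.4, -1.2]
grip_width: 23.3
t [-0.1442 -0.2696  0.0055] w [ 0.0022  0.0035 -0.0517] | pos [502.1 218.3 325.6] F [ 0.6  0.4 -1.2] w 23.3 t 10.35 q [ 0.27  0.46  1.58  0.    1.1  -1.07]
```

```bash
python3 -m pendant '[[[-0.018,-0.034,0],[0,0,0],0.01],[[-0.036,-0.068,0],[0,0,-0.01],0.01],[[-0.054,-0.1,0],[0,0,-0.02],0.01],[[-0.072,-0.135,0],[0,0,-0.03],0.01],[[-0.09,-0.17,0],[0,0,-0.04],0.01],[[-0.108,-0.2,0],[0,0,-0.052],0.01],[[-0.126,-0.235,0],[0,0,-0.052],0.01],[[-0.14,-0.26,0],[0,0,-0.052],0.01],[[-0.144,-0.269,0],[0,0,-0.052],0.01],[[-0.144,-0.269,0],[0,0,-0.052],0.01]]'
python3 -m pendant '[[[0,0,0.03],[0,0,0],0.01],[[0,0,0.06],[0,0,0],0.01],[[0,0,0.08],[0,0,0],0.01],[[0,0,0.095],[0,0,0],0.01],[[0,0,0.095],[0,0,0],0.01],[[0,0,0.095],[0,0,0],0.01],[[0,0,0.095],[0,0,0],0.01]]'
python3 -c "
from h import *
c=capture('wrist'); cv2.imwrite('pics/w7.png',c['color'][:,:,::-1]); goto(581.4,-76.5,211.2,-.178)"
```

```text
time: 11.18
tool_pos: [580.6, -78.8, 321.3]
tcp_rot: [-3.141, -0.004, 2.96]
contact_force: [0.0, 0.8, -1.1]
grip_width: 23.6
time: 11.77
tool_pos: [580.8, -75.5, 229.0]
tcp_rot: [3.141, -0.0, 2.965]
contact_force: [0.5, 0.2, -1.2]
grip_width: 23.1
t [-0.0006 -0.0006  0.0182] w [0.     0.0008 0.001 ] | pos [580.9 -75.8 229.4] F [-0.5  0.2 -0.3] w 23.5 t 11.82 q [-0.26  0.64  1.56  0.    0.94 -1.65]
```

View pics/w7.png

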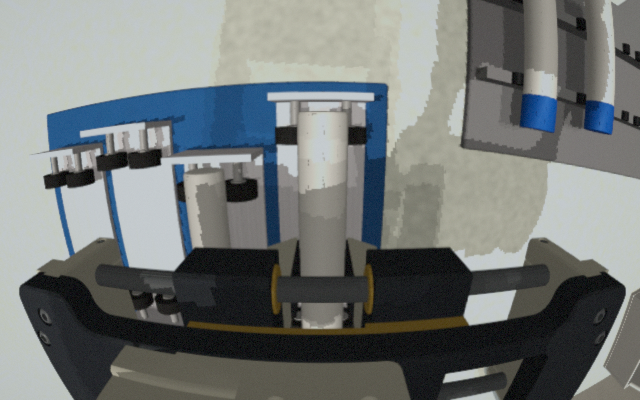

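Tube D (mid u≈322) sits over its stand (wheels 275 to 367, mid 321), and its end at v≈108 is inside the plate at v≈97. Lowering.

```bash
python3 -m pendant '[[[-0.0005,-0.0005,0.005],[0,0,0],0.01],[[-0.0005,-0.0005,0.01],[0,0,0],0.01],[[-0.0005,-0.0005,0.015],[0,0,0],0.01],[[-0.0005,-0.0005,0.015],[0,0,0],0.01],[[-0.0005,-0.0005,0.015],[0,0,0],0.01]]'
python3 - <<'E'
from h import *
c=capture('wrist'); goto(581.4,-76.5,211.2,-.178); g=c["color"].max(2); print(g[84:130,322].tolist())
print(along(c,[[322,v] for v in (98,104,108,112,116,120)],[44]*6,-.178),along(c,[[322,v] for v in (104,108,112,116,120)],[58]*5,-.178))
E
python3 -m pendant '[[[0,0,0.0015],[0,0,0],0.01],[[0,0,0.0015],[0,0,0],0.01],[[0,0,0.0015],[0,0,0],0.01]]'
```

```text
time: 12.23
tool_pos: [580.8, -77.1, 212.8]
tcp_rot: [3.141, -0.002, 2.964]
contact_force: [-0.3, 0.1, -1.1]
grip_width: 23.0
t [-0.0003  0.0007  0.0019] w [ 0.0001 -0.0014  0.    ] | pos [581.  -77.1 213.1] F [ 0.5  0.1 -0.4] w 22.9 t 12.28 q [-0.26  0.66  1.57 -0.    0.91 -1.66]
[133, 133, 134, 133, 139, 184, 201, 207, 207, 207, 205, 206, 197, 168, 102, 94, 125, 199, 207, 207, 206, 207, 206, 200, 196, 185, 139, 133, 191, 203, 203, 206, 207, 207, 208, 207, 205, 195, 203, 207, 207, 207, 207, 206, 205, 206]
[np.float64(-85.1), np.float64(-82.2), np.float64(-80.3), np.float64(-78.4), np.float64(-76.4), np.float64(-74.5)] [np.float64(-81.7), np.float64(-79.9), np.float64(-78.2), np.float64(-76.4), np.float64(-74.7)]
time: 12.53
tool_pos: [581.0, -77.1, 211.8]
tcp_rot: [3.142, -0.001, 2.964]
contact_force: [0.4, 0.2, -0.5]
grip_width: 23.3
```

```bash
python3 -m pendant '[[[0,0,0.0007],[0,0,0],0.01],[[0,0,0.0007],[0,0,0],0.01],[[0,0,0.0007],[0,0,0],0.01]]'
python3 -m pendant '[[[0,0,0.0007],[0,0,0],0.01],[[0,0,0.0007],[0,0,0],0.01],[[0,0,0.0007],[0,0,0],0.01]]'
```

```text
time: 12.78
tool_pos: [581.1, -76.8, 211.3]
tcp_rot: [3.141, -0.001, 2.964]
contact_force: [-0.3, 2.5, 1.8]
grip_width: 22.9
time: 13.03
tool_pos: [581.1, -76.8, 211.1]
tcp_rot: [3.141, -0.0, 2.964]
contact_force: [-1.2, 2.8, 6.1]
grip_width: 23.3
```

```bash
python3 -m pendant '[[[0,0,-0.0003],[0,0,0],0.024],[[0,0,-0.0003],[0,0,0],0.027],[[0,0,-0.0003],[0,0,0],0.03],[[0,0,-0.0003],[0,0,0],0.034],[[0,0,-0.0003],[0,0,0],0.04],[[0,0,-0.0003],[0,0,0],0.046],[[0,0,-0.0003],[0,0,0],0.046]]'
python3 -m pendant '[[[0,0,-0.02],[0,0,0],0.046],[[0,0,-0.05],[0,0,0],0.046],[[0,0,-0.09],[0,0,0],0.046],[[0,0,-0.09],[0,0,0],0.046],[[0,0,-0.09],[0,0,0],0.046]]'
python3 -c "
from h import *
goto(482.8,154.8,300,-.23)"
```

```text
time: 13.62
tool_pos: [581.0, -77.1, 210.5]
tcp_rot: [-3.142, -0.001, 2.964]
contact_force: [-0.1, 0.0, -0.4]
grip_width: 44.8
time: 14.03
tool_pos: [581.7, -77.2, 303.2]
tcp_rot: [-3.141, 0.005, 2.964]
contact_force: [-0.4, 0.1, -0.3]
grip_width: 45.9
t [0.1383 0.2109 0.0025] w [-0.0004  0.0047  0.0522] | pos [581.7 -77.2 303.2] F [-0.4  0.1 -0.3] w 45.9 t 14.03 q [-0.26  0.55  1.49 -0.    1.1  -1.66]
```

```bash
python3 -m pendant '[[[0.022,0.034,0],[0,0,0.01],0.05],[[0.044,0.068,0],[0,0,0.02],0.05],[[0.066,0.102,0],[0,0,0.03],0.05],[[0.088,0.136,0],[0,0,0.04],0.05],[[0.11,0.17,0],[0,0,0.052],0.05],[[0.13,0.2,0],[0,0,0.052],0.05],[[0.138,0.211,0],[0,0,0.052],0.05],[[0.138,0.211,0],[0,0,0.052],0.05],[[0.138,0.211,0],[0,0,0.052],0.05],[[0.138,0.211,0],[0,0,0.052],0.05]]'
python3 - <<'E'
from h import *
c=capture('wrist'); cv2.imwrite('pics/w8.png',c['color'][:,:,::-1])
goto(482.8,154.8,300,-.23); axisfit(c,290,360,155,230,37)
g=c["color"].max(2); print(g[110:170:2,322].tolist())
print([(v,along(c,[[322,v],[322,v]],[37,49],-.23)) for v in (132,136,140,144,148)])
axisfit(c,215,280,155,230,37)
E
```

```text
time: 14.87
tool_pos: [482.9, 154.4, 300.2]
tcp_rot: [-3.141, -0.002, 2.912]
contact_force: [0.2, 0.2, 0.2]
grip_width: 50.0
t [0.0004 0.0007 0.0003] w [-0.0005 -0.0013 -0.0009] | pos [483.1 154.1 300.3] F [-0.4  0.7  1.1] w 50.1 t 14.92 q [ 0.16  0.42  1.72  0.    1.   -1.18]
axis -0.236 n 23 / 23 width 29.0 lateral tube-tool 1.1 tool axis -0.231
[114, 114, 121, 125, 119, 106, 109, 105, 107, 104, 106, 104, 70, 58, 70, 101, 174, 187, 189, 188, 190, 175, 124, 121, 119, 119, 120, 119, 122, 120]
[(132, [np.float64(-64.0), np.float64(-64.6)]), (136, [np.float64(-60.9), np.float64(-61.7)]), (140, [np.float64(-57.7), np.float64(-58.6)]), (144, [np.float64(-54.6), np.float64(-55.6)]), (148, [np.float64(-51.4), np.float64(-52.6)])]
axis -0.233 n 23 / 23 width 27.0 lateral tube-tool -65.3 tool axis -0.231
```

View pics/w8.png

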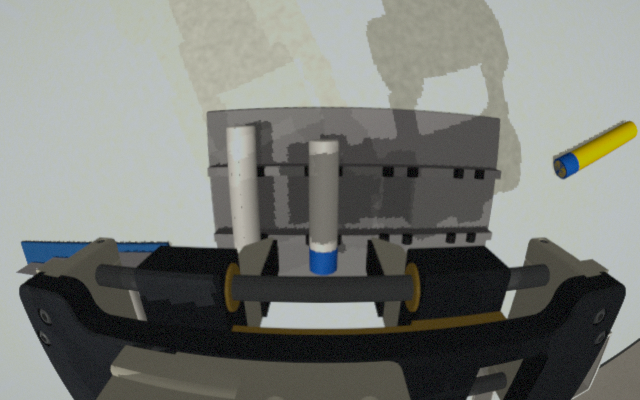

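Tube B is at u≈322 between the jaws, with its end at v≈140 and its centre within 1 mm of the tool. Picking it up.

```bash
python3 -m pendant '[[[0.001,0.001,0.02],[0,0,0.004],0.05],[[0.001,0.001,0.05],[0,0,0.004],0.05],[[0.001,0.001,0.07],[0,0,0.004],0.05],[[0.001,0.001,0.085],[0,0,0.004],0.05],[[0.001,0.001,0.0965],[0,0,0.004],0.05],[[0.001,0.001,0.0965],[0,0,0.004],0.05],[[0.001,0.001,0.0965],[0,0,0.004],0.05]]'
python3 - <<'E'
from h import *
c=capture('wrist'); axisfit(c,280,370,180,235,37); goto(483,155,204,-.233)
g=c["color"].max(2); print(g[130:190:2,322].tolist())
print([(v,along(c,[[322,v],[322,v]],[37,49],-.23)) for v in (146,150,154,158,162)])
E
```

```text
time: 15.5
tool_pos: [482.1, 155.2, 203.8]
tcp_rot: [-3.141, -0.002, 2.906]
contact_force: [0.3, 0.9, 0.3]
grip_width: 50.1
axis -0.232 n 18 / 19 width 48.0 lateral tube-tool -0.1 tool axis -0.235
t [-0.0008 -0.0003  0.0005] w [ 0.     -0.0007 -0.0022] | pos [482.3 155.5 204.5] F [ 0.4  0.2 -0. ] w 49.9 t 15.55 q [ 0.16  0.57  1.81  0.    0.77 -1.18]
[129, 128, 120, 120, 118, 120, 118, 106, 77, 73, 70, 74, 83, 111, 114, 126, 195, 208, 210, 210, 208, 210, 209, 208, 210, 179, 137, 139, 137, 139]
[(146, [np.float64(-62.2), np.float64(-63.4)]), (150, [np.float64(-60.3), np.float64(-61.6)]), (154, [np.float64(-58.4), np.float64(-59.8)]), (158, [np.float64(-56.5), np.float64(-58.1)]), (162, [np.float64(-54.5), np.float64(-56.3)])]
```

```bash
python3 -m pendant '[[[0,0,0.0005],[0,0,0],0.01],[[0,0,0.0005],[0,0,0],0.01],[[0,0,0.0005],[0,0,0],0.01],[[0,0,0.0005],[0,0,0],0.01],[[0,0,0.0005],[0,0,0],0.01],[[0,0,0.0005],[0,0,0],0.01],[[0,0,0.0005],[0,0,0],0.01]]'
python3 -m pendant '[[[0,0,-0.02],[0,0,0],0.01],[[0,0,-0.05],[0,0,0],0.01],[[0,0,-0.08],[0,0,0],0.01],[[0,0,-0.12],[0,0,0],0.01],[[0,0,-0.12],[0,0,0],0.01],[[0,0,-0.12],[0,0,0],0.01]]'
python3 -c "
from h import *
goto(546.3,-270.7,320,-.178)"
```

```text
time: 16.13
tool_pos: [481.8, 155.8, 204.2]
tcp_rot: [-3.141, -0.001, 2.908]
contact_force: [-1.9, -5.1, 4.4]
grip_width: 23.2
time: 16.63
tool_pos: [482.2, 156.5, 325.8]
tcp_rot: [3.139, 0.004, 2.908]
contact_force: [-0.6, 0.3, -1.7]
grip_width: 23.2
t [-0.1612 -0.4008  0.0055] w [ 0.0022  0.0038 -0.0556] | pos [482.2 156.5 325.8] F [-0.6  0.3 -1.7] w 23.2 t 16.63 q [ 0.16  0.39  1.69  0.    1.06 -1.18]
```

```bash
python3 -m pendant '[[[-0.015,-0.037,0],[0,0,0],0.01],[[-0.03,-0.074,0],[0,0,-0.01],0.01],[[-0.045,-0.11,0],[0,0,-0.02],0.01],[[-0.06,-0.148,0],[0,0,-0.03],0.01],[[-0.075,-0.185,0],[0,0,-0.04],0.01],[[-0.09,-0.222,0],[0,0,-0.055],0.01],[[-0.105,-0.26,0],[0,0,-0.055],0.01],[[-0.12,-0.3,0],[0,0,-0.055],0.01],[[-0.135,-0.335,0],[0,0,-0.055],0.01],[[-0.15,-0.372,0],[0,0,-0.055],0.01]]'
python3 -m pendant '[[[-0.011,-0.0285,0],[0,0,0],0.01],[[-0.011,-0.0285,0.01],[0,0,0],0.01],[[-0.011,-0.0285,0.04],[0,0,0],0.01],[[-0.011,-0.0285,0.07],[0,0,0],0.01],[[-0.011,-0.0285,0.095],[0,0,0],0.01],[[-0.011,-0.0285,0.095],[0,0,0],0.01],[[-0.011,-0.0285,0.095],[0,0,0],0.01],[[-0.011,-0.0285,0.095],[0,0,0],0.01]]'
python3 -c "
from h import *
c=capture('wrist'); cv2.imwrite('pics/w9.png',c['color'][:,:,::-1]); goto(546.3,-271,211.7,-.178)"
```

```text
time: 17.47
tool_pos: [541.2, -242.2, 321.4]
tcp_rot: [3.14, -0.004, 2.962]
contact_force: [0.4, 0.4, -0.5]
grip_width: 23.4
time: 18.13
tool_pos: [547.6, -270.2, 229.2]
tcp_rot: [-3.142, -0.0, 2.963]
contact_force: [1.3, -0.9, -0.4]
grip_width: 23.5
t [ 0.0014 -0.0008  0.0183] w [-0.0008  0.0012 -0.0004] | pos [ 547.8 -270.4  230. ] F [-1.2 -0.5 -0.7] w 23.5 t 18.18 q [-0.58  0.67  1.48 -0.    0.98 -1.98]
```

View pics/w9.png

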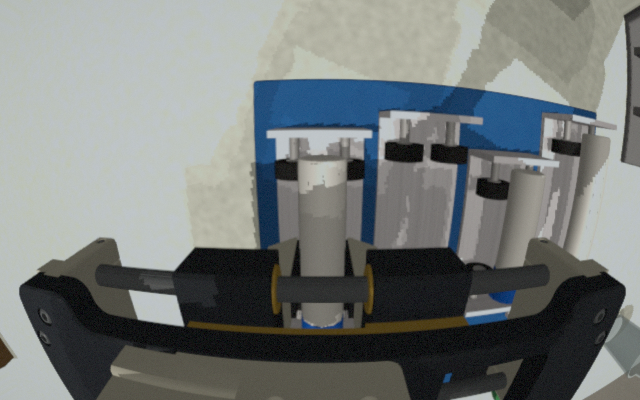

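Tube B (mid u≈323) is over its stand (wheels 275 to 366, plates 268 to 372, mid 320), about 1 mm high in y. I'll shift and lower it.

```bash
python3 -m pendant '[[[0.0015,-0.001,0.005],[0,0,0],0.01],[[0.0015,-0.001,0.01],[0,0,0],0.01],[[0.0015,-0.001,0.015],[0,0,0],0.01],[[0.0015,-0.001,0.015],[0,0,0],0.01],[[0.0015,-0.001,0.015],[0,0,0],0.01]]'
python3 - <<'E'
from h import *
c=capture('wrist'); goto(546.3,-271,211.7,-.178); g=c["color"].max(2); print(g[125:185,322].tolist())
print(along(c,[[322,v] for v in (136,140,144,148)],[44]*4,-.178),along(c,[[322,v] for v in (160,164,168,172)],[59]*4,-.178))
E
python3 -m pendant '[[[0,0,0.0015],[0,0,0],0.01],[[0,0,0.0015],[0,0,0],0.01],[[0,0,0.0015],[0,0,0],0.01]]'
```

```text
time: 18.6
tool_pos: [545.5, -271.0, 213.4]
tcp_rot: [3.141, -0.002, 2.963]
contact_force: [0.6, -0.4, -1.7]
grip_width: 23.4
t [-0.0007  0.0002  0.0019] w [ 0.0001 -0.0011 -0.0008] | pos [ 545.6 -271.1  213.6] F [-0.7  0.7 -0.8] w 23.3 t 18.65 q [-0.59  0.69  1.5  -0.    0.95 -1.98]
[134, 126, 97, 93, 91, 85, 83, 89, 98, 115, 161, 195, 205, 205, 205, 204, 204, 204, 205, 205, 205, 202, 191, 148, 142, 134, 131, 129, 127, 118, 103, 99, 101, 101, 104, 118, 152, 191, 201, 200, 201, 201, 200, 201, 201, 200, 201, 201, 202, 201, 202, 201, 202, 201, 199, 189, 180, 187, 193, 155]
[np.float64(-66.7), np.float64(-64.8), np.float64(-62.8), np.float64(-60.9)] [np.float64(-57.1), np.float64(-55.3), np.float64(-53.6), np.float64(-51.8)]
time: 18.9
tool_pos: [545.7, -271.2, 212.3]
tcp_rot: [-3.141, -0.001, 2.963]
contact_force: [-0.0, -0.8, -0.7]
grip_width: 23.5
```

```bash
python3 -m pendant '[[[-0.0015,0,0.0004],[0,0,0],0.01],[[-0.0015,0,0.0004],[0,0,0],0.01],[[-0.0015,0,0.0004],[0,0,0],0.01]]'
python3 -m pendant '[[[0,0,0.0006],[0,0,0],0.01],[[0,0,0.0006],[0,0,0],0.01],[[0,0,0.0006],[0,0,0],0.01]]'
```

```text
time: 19.15
tool_pos: [546.9, -271.5, 212.0]
tcp_rot: [-3.141, -0.001, 2.963]
contact_force: [-3.0, -1.2, 3.1]
grip_width: 22.9
time: 19.4
tool_pos: [546.9, -271.5, 211.9]
tcp_rot: [-3.141, -0.001, 2.963]
contact_force: [-4.3, -1.0, 7.3]
grip_width: 23.3
```

```bash
python3 -m pendant '[[[0,0,-0.0003],[0,0,0],0.024],[[0,0,-0.0003],[0,0,0],0.027],[[0,0,-0.0003],[0,0,0],0.03],[[0,0,-0.0003],[0,0,0],0.034],[[0,0,-0.0003],[0,0,0],0.04],[[0,0,-0.0003],[0,0,0],0.046],[[0,0,-0.0003],[0,0,0],0.046]]'
python3 -m pendant '[[[0,0,-0.02],[0,0,0],0.046],[[0,0,-0.05],[0,0,0],0.046],[[0,0,-0.09],[0,0,0],0.046],[[0,0,-0.09],[0,0,0],0.046],[[0,0,-0.09],[0,0,0],0.046]]'
python3 -c "
from h import *
c=capture('wrist'); cv2.imwrite('pics/w10.png',c['color'][:,:,::-1])
goto(465,90.8,300,-.233)"
```

```text
time: 19.98
tool_pos: [547.1, -271.3, 211.3]
tcp_rot: [3.141, -0.001, 2.963]
contact_force: [-1.0, -0.2, 0.4]
grip_width: 44.6
time: 20.4
tool_pos: [547.7, -271.7, 304.2]
tcp_rot: [-3.139, 0.004, 2.963]
contact_force: [-0.5, 0.3, -0.7]
grip_width: 46.0
t [0.1452 0.3418 0.0019] w [-0.0006  0.0006  0.0543] | pos [ 547.2 -271.3  302.2] F [-0.5 -1.2 -0.3] w 45.8 t 20.45 q [-0.59  0.59  1.42 -0.    1.14 -1.98]
```

View pics/w10.png

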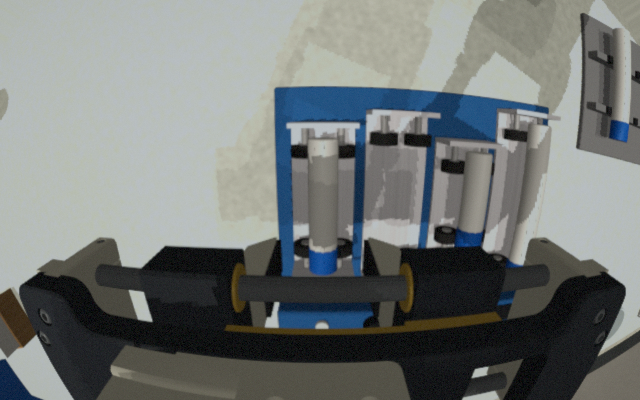

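Tube B rests centred in its valley at (322,205). A and D are also in place, and C is left.

```bash
python3 -m pendant '[[[0.016,0.038,0],[0,0,0.01],0.05],[[0.032,0.075,0],[0,0,0.02],0.05],[[0.048,0.113,0],[0,0,0.03],0.05],[[0.064,0.15,0],[0,0,0.04],0.05],[[0.08,0.188,0],[0,0,0.054],0.05],[[0.096,0.226,0],[0,0,0.054],0.05],[[0.112,0.263,0],[0,0,0.054],0.05],[[0.128,0.3,0],[0,0,0.054],0.05],[[0.145,0.342,0],[0,0,0.054],0.05],[[0.145,0.342,0],[0,0,0.054],0.05]]'
python3 -m pendant '[[[0,0,0],[0,0,0],0.05],[[0,0,0],[0,0,0],0.05]]'
python3 - <<'E'
from h import *
c=capture('wrist'); cv2.imwrite('pics/w11.png',c['color'][:,:,::-1])
goto(465,90.8,204,-.233); axisfit(c,290,360,145,230,37)
g=c["color"].max(2); print(g[100:160:2,322].tolist())
print([(v,along(c,[[322,v],[322,v]],[37,49],-.23)) for v in (116,120,124,128,132,136)])
E
```

```text
time: 21.28
tool_pos: [462.9, 96.0, 300.2]
tcp_rot: [3.141, -0.006, 2.914]
contact_force: [0.3, -1.0, 0.0]
grip_width: 49.7
time: 21.45
tool_pos: [465.2, 90.9, 300.7]
tcp_rot: [-3.141, -0.002, 2.91]
contact_force: [-0.2, -0.6, 0.7]
grip_width: 50.0
t [0.0004 0.0006 0.0969] w [-0.0007 -0.0021 -0.0001] | pos [465.4  90.2 300.9] F [ 0.6  0.5 -0.8] w 50.1 t 21.5 q [ 0.03  0.37  1.81 -0.    0.97 -1.31]
axis -0.235 n 26 / 27 width 29.0 lateral tube-tool 1.1 tool axis -0.233
[188, 189, 190, 189, 189, 109, 121, 123, 121, 120, 120, 122, 105, 66, 108, 185, 185, 184, 186, 185, 184, 185, 184, 185, 186, 186, 183, 125, 120, 124]
[(116, [np.float64(-77.0), np.float64(-77.0)]), (120, [np.float64(-73.9), np.float64(-74.0)]), (124, [np.float64(-70.7), np.float64(-71.0)]), (128, [np.float64(-67.6), np.float64(-68.0)]), (132, [np.float64(-64.4), np.float64(-65.0)]), (136, [np.float64(-61.2), np.float64(-62.0)])]
```

View pics/w11.png

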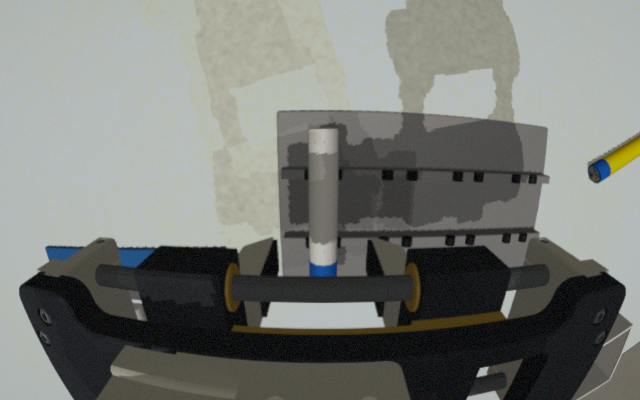

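Tube C is centred at u≈323 with its end at v≈128, about 0.8 mm off the tool centre. Grasping it.

```bash
python3 -m pendant '[[[0.001,0.001,0.02],[0,0,0],0.05],[[0.001,0.001,0.05],[0,0,0],0.05],[[0.001,0.001,0.07],[0,0,0],0.05],[[0.001,0.001,0.085],[0,0,0],0.05],[[0.001,0.001,0.0968],[0,0,0],0.05],[[0.001,0.001,0.0968],[0,0,0],0.05],[[0.001,0.001,0.0968],[0,0,0],0.05]]'
python3 - <<'E'
from h import *
c=capture('wrist'); axisfit(c,280,370,180,235,37); goto(464,91,204,-.235)
E
python3 -m pendant '[[[0,0,0],[0,0,0],0.01],[[0,0,0],[0,0,0],0.01],[[0,0,0],[0,0,0],0.01],[[0,0,0],[0,0,0],0.01],[[0,0,0],[0,0,0],0.01],[[0,0,0],[0,0,0],0.01],[[0,0,0],[0,0,0],0.01]]'
python3 -m pendant '[[[0,0,-0.02],[0,0,0],0.01],[[0,0,-0.05],[0,0,0],0.01],[[0,0,-0.08],[0,0,0],0.01],[[0,0,-0.12],[0,0,0],0.01],[[0,0,-0.12],[0,0,0],0.01],[[0,0,-0.12],[0,0,0],0.01]]'
python3 -c "
from h import *
goto(558,-206.3,320,-.178)"
```

```text
time: 22.08
tool_pos: [464.7, 90.8, 204.3]
tcp_rot: [-3.141, -0.003, 2.906]
contact_force: [0.0, -1.0, 0.4]
grip_width: 50.1
axis -0.247 n 17 / 19 width 48.0 lateral tube-tool 0.1 tool axis -0.235
t [ 0.0009 -0.0003  0.0009] w [-0.0001 -0.001   0.0003] | pos [464.9  91.1 204.9] F [ 0.2  0.4 -0.1] w 50.2 t 22.13 q [ 0.03  0.52  1.9   0.    0.72 -1.3 ]
time: 22.72
tool_pos: [464.5, 91.9, 205.2]
tcp_rot: [-3.141, -0.0, 2.909]
contact_force: [-0.5, -4.6, 4.8]
grip_width: 23.2
time: 23.22
tool_pos: [464.9, 92.4, 326.5]
tcp_rot: [3.14, 0.004, 2.909]
contact_force: [-0.3, -0.5, -0.3]
grip_width: 23.3
t [-0.1594 -0.2692  0.0066] w [ 0.0016  0.0036 -0.0546] | pos [464.9  92.4 326.5] F [-0.3 -0.5 -0.3] w 23.3 t 23.22 q [ 0.03  0.33  1.78  0.    1.03 -1.3 ]
```

```bash
python3 -m pendant '[[[-0.02,-0.034,0],[0,0,0],0.01],[[-0.04,-0.068,0],[0,0,-0.01],0.01],[[-0.06,-0.1,0],[0,0,-0.02],0.01],[[-0.08,-0.135,0],[0,0,-0.03],0.01],[[-0.1,-0.17,0],[0,0,-0.04],0.01],[[-0.12,-0.2,0],[0,0,-0.055],0.01],[[-0.14,-0.235,0],[0,0,-0.055],0.01],[[-0.155,-0.26,0],[0,0,-0.055],0.01],[[-0.159,-0.269,0],[0,0,-0.055],0.01],[[-0.159,-0.269,0],[0,0,-0.055],0.01]]'
python3 -m pendant '[[[0,0,0.03],[0,0,0],0.01],[[0,0,0.06],[0,0,0],0.01],[[0,0,0.08],[0,0,0],0.01],[[0,0,0.095],[0,0,0],0.01],[[0,0,0.095],[0,0,0],0.01],[[0,0,0.095],[0,0,0],0.01],[[0,0,0.095],[0,0,0],0.01]]'
python3 -c "
from h import *
c=capture('wrist'); cv2.imwrite('pics/w12.png',c['color'][:,:,::-1]); goto(558,-206.3,212.5,-.178)"
```

```text
time: 24.05
tool_pos: [557.1, -208.4, 322.1]
tcp_rot: [3.141, -0.004, 2.961]
contact_force: [-0.3, 0.2, -1.1]
grip_width: 22.8
time: 24.63
tool_pos: [557.4, -205.4, 230.3]
tcp_rot: [3.142, -0.0, 2.965]
contact_force: [0.7, 0.8, -0.1]
grip_width: 23.6
t [-0.0006 -0.0005  0.0183] w [-0.0003  0.0007  0.0009] | pos [ 557.4 -205.7  230.8] F [ 1.2  0.7 -0.3] w 22.9 t 24.68 q [-0.48  0.65  1.54 -0.    0.96 -1.88]
```

View pics/w12.png

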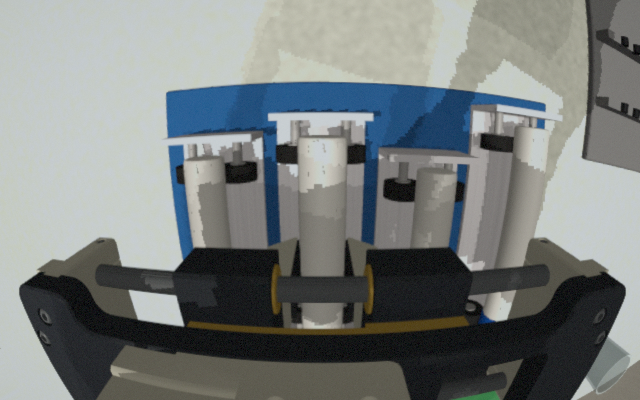

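Tube C (mid u≈323) is over its stand (wheels 276 to 366, mid 321), and its end at v≈135 is inside the plate at v≈117. Lowering.

```bash
python3 -m pendant '[[[-0.0005,-0.0005,0.005],[0,0,0],0.01],[[-0.0005,-0.0005,0.01],[0,0,0],0.01],[[-0.0005,-0.0005,0.015],[0,0,0],0.01],[[-0.0005,-0.0005,0.015],[0,0,0],0.01],[[-0.0005,-0.0005,0.015],[0,0,0],0.01]]'
python3 -m pendant '[[[0,0,0.001],[0,0,0],0.01],[[0,0,0.001],[0,0,0],0.01],[[0,0,0.001],[0,0,0],0.01]]'
python3 -c "
from h import *
goto(558,-206.3,212.5,-.178)"
```

```text
time: 25.1
tool_pos: [557.4, -206.8, 214.2]
tcp_rot: [3.141, -0.002, 2.964]
contact_force: [-1.1, -1.1, -1.0]
grip_width: 22.9
time: 25.35
tool_pos: [557.6, -206.9, 213.8]
tcp_rot: [-3.142, -0.001, 2.964]
contact_force: [0.5, 0.1, -0.7]
grip_width: 23.0
t [-0.0003  0.0007  0.0013] w [-0.0001 -0.0007  0.0002] | pos [ 557.6 -206.9  213.8] F [ 0.5  0.1 -0.7] w 23.0 t 25.35 q [-0.48  0.67  1.55 -0.    0.93 -1.88]
```

```bash
python3 -m pendant '[[[0,0,0.0007],[0,0,0],0.01],[[0,0,0.0007],[0,0,0],0.01],[[0,0,0.0007],[0,0,0],0.01]]'
```

```text
time: 25.6
tool_pos: [557.6, -206.7, 213.2]
tcp_rot: [3.141, -0.001, 2.964]
contact_force: [0.6, 0.4, 1.0]
grip_width: 22.8
```

```bash
python3 -m pendant '[[[0,0,0.0006],[0,0,0],0.01],[[0,0,0.0006],[0,0,0],0.01],[[0,0,0.0006],[0,0,0],0.01]]'
python3 -m pendant '[[[0,0,0.0004],[0,0,0],0.01],[[0,0,0.0004],[0,0,0],0.01],[[0,0,0.0004],[0,0,0],0.01]]'
```

```text
time: 25.85
tool_pos: [557.6, -206.7, 213.0]
tcp_rot: [3.141, -0.0, 2.964]
contact_force: [-0.7, 2.2, 5.6]
grip_width: 22.8
time: 26.1
tool_pos: [557.6, -206.6, 212.9]
tcp_rot: [3.142, -0.0, 2.964]
contact_force: [-1.2, 2.9, 8.0]
grip_width: 23.3
```

Firm contact, so I'll release, rise and back off, then check from above.

```bash
python3 -m pendant '[[[0,0,-0.0003],[0,0,0],0.024],[[0,0,-0.0003],[0,0,0],0.027],[[0,0,-0.0003],[0,0,0],0.03],[[0,0,-0.0003],[0,0,0],0.034],[[0,0,-0.0003],[0,0,0],0.04],[[0,0,-0.0003],[0,0,0],0.046],[[0,0,-0.0003],[0,0,0],0.046]]'
python3 -m pendant '[[[0,0,-0.02],[0,0,0],0.046],[[0,0,-0.05],[0,0,0],0.046],[[0,0,-0.09],[0,0,0],0.046],[[0,0,-0.12],[0,0,0],0.046],[[0,0.04,-0.12],[0,0,0],0.046],[[0,0.08,-0.12],[0,0,0],0.046],[[0,0.12,-0.12],[0,0,0],0.046],[[0,0.16,-0.12],[0,0,0],0.046],[[0,0.2,-0.12],[0,0,0],0.046],[[0,0.24,-0.12],[0,0,0],0.046]]'
python3 -m pendant '[[[0,0.04,0],[0,0,0],0.046],[[0,0.08,0],[0,0,0],0.046],[[0,0.12,0],[0,0,0],0.046],[[0,0.12,0],[0,0,0],0.046],[[0,0.12,0],[0,0,0],0.046],[[0,0.12,0],[0,0,0],0.046]]'
python3 - <<'E'
from h import *
ims=[capture("top") for _ in range(12)]; c=ims[-1]
f=lambda i:cv2.resize(i["color"][165:275,362:490],None,fx=5,fy=5,interpolation=cv2.INTER_CUBIC)
cv2.imwrite("pics/topend.png",f(c)[:,:,::-1]); print("change",np.abs(ims[0]["color"].astype(float)-c["color"])[165:275,362:490].mean())
s=capture("scene"); cv2.imwrite("pics/scend.png",cv2.resize(s["color"][110:270,180:340],None,fx=3.7,fy=3.7,interpolation=cv2.INTER_CUBIC)[:,:,::-1])
print(get_obs()["time"])
E
```

```text
time: 26.68
tool_pos: [557.5, -206.9, 212.1]
tcp_rot: [3.142, -0.001, 2.964]
contact_force: [0.6, -0.0, 0.2]
grip_width: 45.4
time: 27.52
tool_pos: [600.1, 31.2, 332.4]
tcp_rot: [-3.142, -0.001, 2.964]
contact_force: [1.3, -0.3, 0.7]
grip_width: 46.1
time: 28.02
tool_pos: [621.2, 147.3, 331.9]
tcp_rot: [-3.141, -0.002, 2.965]
contact_force: [-0.5, -0.4, 0.3]
grip_width: 45.8
change 2.0699573863636362
28.6667
```

View pics/topend.png

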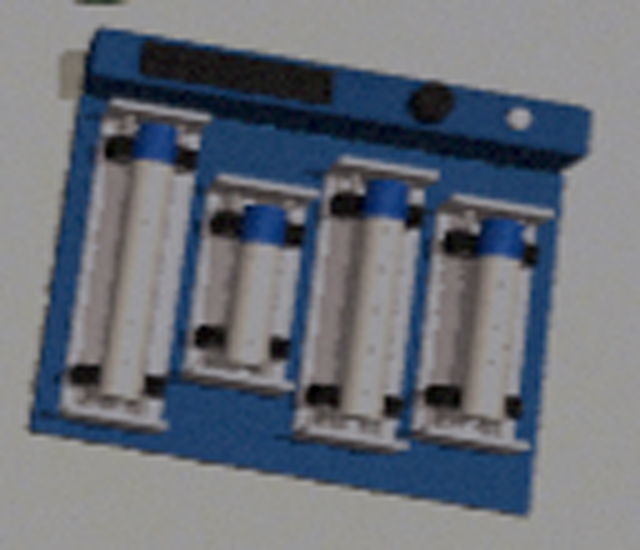

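All four tubes lie between their end plates with wheels showing on both sides: D at (140,260), A (258,285), C (378,300) and B (492,320). A last numeric check follows.

Run:
```python
from h import *
c=capture("top"); hsv=cv2.cvtColor(c["color"],cv2.COLOR_RGB2HSV); a=-.178; u=np.array([np.cos(a),np.sin(a)]); n=np.array([-u[1],u[0]])
S=dict(D=(581.4,-76.5,156),A=(569.7,-141.4,90),C=(558,-206.3,134),B=(546.3,-271.3,112))
for k,(x,y,L) in S.items():
    # brightness profile along axis & across at the tube's height
    s=np.arange(-L/2-14,L/2+15,2); P=[[*(np.array([x,y])+u*t),51] for t in s]; q=proj(c,P)
    V=[tuple(hsv[int(round(v)),int(round(w))]) for w,v in q]
    cap=[t for t,h in zip(s,V) if 95<h[0]<130 and h[1]>120 and h[2]>60]
    w=np.arange(-26,27,2); Q=proj(c,[[*(np.array([x,y])+n*t+u*0),45] for t in w]); print(k,"cap from/to",cap[:1],cap[-1:],"expected",L/2-22,L/2,"across",[int(hsv[int(round(v)),int(round(e)),2]) for e,v in Q])
```

```text
D cap from/to [np.float64(58.0)] [np.float64(76.0)] expected 56.0 78.0 across [100, 120, 149, 156, 156, 155, 139, 139, 140, 150, 150, 155, 155, 152, 152, 150, 134, 134, 106, 87, 117, 117, 130, 129, 129, 129, 147]
A cap from/to [np.float64(23.0)] [np.float64(59.0)] expected 23.0 45.0 across [105, 113, 113, 147, 156, 156, 155, 146, 148, 148, 151, 157, 157, 152, 152, 143, 143, 120, 94, 94, 97, 120, 127, 127, 131, 128, 128]
C cap from/to [np.float64(47.0)] [np.float64(81.0)] expected 45.0 67.0 across [101, 107, 115, 148, 148, 157, 138, 138, 146, 152, 157, 155, 157, 154, 154, 147, 131, 106, 106, 87, 90, 90, 117, 126, 127, 127, 125]
B cap from/to [np.float64(36.0)] [np.float64(70.0)] expected 34.0 56.0 across [102, 102, 106, 122, 149, 149, 154, 148, 148, 149, 156, 158, 158, 151, 150, 150, 135, 114, 88, 86, 86, 91, 115, 115, 125, 127, 127]
```

```bash
python3 -c "
from plant import *
print(close_job(), get_obs()['time'])"
```

```text
the job is handed in; nothing more can be done
the job is handed in; nothing more can be done
```

All four tubes are on the stands made for their lengths, and I handed the job in at about 29 s of the 109 s allowed. I lowered each one to a light contact of under 10 N before opening the fingers, then backed the arm away with nothing held. The beaker and dish were never approached, though I did not re-measure them afterwards.

- **Position:** In the final top view all four tubes lie between their end plates, with the wheels visible on both sides. Each cap starts within about 2 mm of its expected place along the tube, and across the valley each tube sits within about 2 mm of centre.
- **Motion:** Twelve top pictures taken over about 0.6 s differ by 2.1 grey levels on average; I took this as camera noise. I did not track tube positions between them.
- **Checks that disagreed:** The top camera was about 3–4 mm off the wrist camera for tube A and about 2–3 mm off for the stands. I used the wrist values, which the grasps and landings bore out. For tube B the wrist reading put its stand about 2–3 mm off, so I shifted it 1.5 mm before releasing.
- **Not checked:** I could not view the final picture from the scene camera because the picture limit was reached. That the tubes rest level rests on the top view and on contact coming at the expected height each time.

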